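# Butt the tube to the flange and close the weld-fixture clamp through the cover window

## Task

Set the fixture up for the weld: with a fingertip push the tube along its V rests until its end butts against the flange, then reach down through the window in the clamp's spatter cover and press the clamp lever fully down until it locks home, so that the clamp holds the tube against its rests, still butted to the flange. Do not touch the cover, do not lift the tube out of its rests, and leave the other things on the bench where they are.

Things in the scene. Friction and masses are not known exactly. Their poses are not given: they have to be found in the camera images.
- fixture: Weld fixture bolted to the bench: dark steel base plate 12 mm thick with two V rests for the tube, a flange on a stop plate, and a toggle clamp under a grey cover. Origin on the bench under the clamp; plate spans x -120..120, y -215..165 mm. x runs along the tube to the flange, y from the lever to the tube, z up.
- flange_face (a point): Centre of the near face of the flange, a steel disc 74 mm across standing upright across the tube's axis, fixed to the stop plate. At fixture x 80, y 110, 55 mm above the bench. The tube must butt against this face. Axes as the fixture.
- tube_near (a point): Centre of the tube's end face away from the flange (the end to push). Tube: smooth dark steel, 30 mm diameter, 160 mm long, 0.2-0.45 kg, loose in two V rests (24 mm wide, at fixture x -45 and +45, arms up to 62 mm above the bench), its axis 55 mm above the bench. Starts 15 to 40 mm short of the flange. Slides with 1 to 3 N. x axis along the tube to the flange.
- tube_far (a point): Centre of the tube's other end face, the one that must touch the flange; 160 mm along +x from tube_near.
- cover: Spatter cover of 3 mm grey sheet metal on four legs, standing over the clamp's lever; same origin and axes as the fixture. Its flat top is 145 mm above the bench and spans fixture x -72..72, y -205..-12 mm; in it is one rectangular window. Not to be touched.
- window (a point): Centre of the window in the cover's top, at the level of the top (145 mm above the bench; fixture x 0, y -110). The window is open, 90 mm wide along x and 140 mm long along y. The raised lever sticks up through it.
- lever_grip (a point): Middle of the lever's black rubber grip (18 mm round bar, 43 to 125 mm along the lever), on its axis 85 mm from the pivot. Pivot axis along fixture x, at y -50, 100 mm above the bench. The lever points to fixture -y and rises by its joint angle, up through the window at the start. Home it is level, top of grip 109 mm above the bench, 36 mm below the cover's top.
- lever (a joint): Lever angle above level (rad): 0 = home on its stop, 0.58 to 0.82 at the start; stays where it is left. Turns down with about 3 N on the grip, more over the last 0.25 rad (12 N at most); passes dead centre at 0.08 and locks below that. A straight downward press through the window's middle (60 mm from the pivot) works: the finger slides along the grip.
- tube: The same tube: origin at its middle on its axis, x along it towards the flange.
- foot: Black rubber foot, 18 mm across, of the clamp's hold-down arm. The arm (22 mm wide) lies in the fixture plane x = 0 and is 130 mm long from a pivot at y 0, 100 mm above the bench; raised at the start it leans up over the tube, its top up to 215 mm above the bench; it comes down on the tube's middle as the lever is pressed.
- parts_bin: Grey open plastic bin 170 x 110 x 80 mm with steel brackets, on the bench to the left of the fixture. Bystander; origin at the centre of its underside.
- spare_tube: Short spare tube, 30 mm across, standing 100 mm tall on the bench to the left. Bystander; origin at the centre of its foot.
- spare_flange: Spare flange disc, 74 mm across and 10 mm thick, lying on the bench to the right. Bystander; origin at the centre of its underside.
- hammer: Hammer, 260 mm long, lying on the bench to the right. Bystander.
Things that resemble listed ones, but are neither listed nor needed, are in the scene too. Leave any blue or yellow look-alike of the tube alone.

How it is judged (in metres and radians):
On the way, in this order (a step that is already met when the one before it is completed fails the run):
1. the tube's end butts against the flange (gap under 2 mm) while the clamp is still open (x of tube_far in the frame of fixture above 0.078 m and value of joint lever above 0.3 rad), for 0.2 s.
2. the lever is pressed home (value of joint lever below 0.05 rad), for 0.2 s.
At the end, for the whole second after the job is handed in: The lever is home (under 0.05 rad from its stop, past dead centre), the clamp's foot bears on the tube with more than 1 N, and the tube lies in its rests (axis within 3 mm of its height) at rest with its end less than 2 mm from the flange (value of joint lever below 0.05 rad and x of tube_far in the frame of fixture above 0.078 m and contact force between foot and tube above 1 N and z of tube in the frame of fixture between 0.052 and 0.058 m and linear speed of tube below 0.02 m/s); the robot touches nothing.
It fails at once if the robot touches the cover (over 0.5 N) (contact force between any of the fingers, the arm and cover above 0.5 N).
It fails at once if the tube is lifted from its rests (either end by over 8 mm) (z of any of tube_near, tube_far in the frame of fixture above 0.063 m).
It fails at once if a bystander is moved by over 20 mm (distance of any of parts_bin, spare_tube, spare_flange, hammer from where it was at the start of the episode above 0.02 m).
It also fails if it takes over 51 s, if anything falls off the work surface, if the arm or the gripper's body presses on something with over 40 N, if the wrist force passes 120 N, or if a joint passes its speed limit or range.

## Robot

A 6-joint arm with a two-finger parallel gripper is mounted at the origin on the work surface. World frame = base frame: x ahead of the robot, y to its left, z up, the work surface at z = 0. Lengths are in mm, angles in degrees, forces in N, time in s.
With the tool pointing down it reaches from about 350 to 850 mm from the base axis. Payload 8.1 kg.
Tool frame: the origin (TCP) lies on the front face of the gripper's body, between the roots of the fingers; the fingertips stand 73 mm ahead of it and the grasp point (between the pads) lies 54 mm ahead of it; z points along the fingers, y is the direction in which the jaws open and shut (so a half turn about z gives the same grasp; the last joint's range is limited). The gripper opens to 85 mm and grips with 20 to 120 N. Pads are 22 mm wide; open, the fingers measure 114 mm over their backs; the gripper's body (76 mm by 85 mm) begins 54 mm behind the grasp point. The pads swing forward as they close: fully open they stand 13 mm farther back than shut.
Start: joints at [61.169, 7.471, 85.268, -0, 87.261, -4.893], TCP at [243.43, 548.405, 303.892] pointing down, gripper open.
Joint ranges: [-169.43, 169.43], [-51.17, 129.36], [1.28, 143.12], [-76.62, 256.62], [0, 156.53], [-152.29, 152.29]. Speed limits (degrees/s): [136.94, 136.94, 159.86, 180, 180, 180].

## Interface

Orientations are given as [roll, pitch, yaw] about the fixed x, y, z axes, in that order (R = Rz(yaw) Ry(pitch) Rx(roll)).
In Python, from bench import r, imaging gives the robot as it stands.
- The arm moves only by the tool drive_tool, never from a script. Its argument "commands" is text: rows parted by semicolons, each of 7 numbers parted by spaces: the turn, a rotation vector about the tool's x, y, z in degrees, then the shift along the tool's x, y, z in cm, then the finger opening in cm, from 0 to 8.54. In form: rx ry rz dx dy dz fingers; .... A call has 1 to 12 rows; each row is the pose to reach, as a shift and turn from the pose measured when the call began, along the tool's axes at that moment; what a row does not reach only later rows make up. A row lasts 1/8 s, in which the tool goes at most 62.5 mm and 10.7 degrees, less where a joint would pass 70% of its speed; a pose out of reach is approached as far as the arm can. A call with a gripper value outside its range is refused whole. The fingers move at their own pace and stop on an object; "force" is the grip in N (left out, the last holds). Time passes only in rows, so rows that repeat a pose let the fingers close. It gives the time, the measured TCP pose, the force and the opening at its end, in the units of the state.
- r.sense(): the state, without advancing time (a new reading comes with each control period).
- imaging.snapshot(name): name is "scene" or "top"; returns a dict with "pixels" (420x560x3 uint8, red, green, blue), "fx", "fy", "cx", "cy" (pixels), "world_from_camera" (4x4, takes a point from camera to world coordinates). Camera axes: x right, y up, looking along -z (the intrinsics and any distortion apply to the point x, -y, -z); pixel columns grow to the right and rows downward; lengths in mm; the calibration is good to about 2 mm. A picture is of the moment at which its call begins. There is no depth.
- r.hand_in(): hands the job in, once; it reports no verdict.
The state is a dict: "time": time; "joint_pos": joint angles; "qd": joint speeds; "joint_efforts": joint torques, N m; "tool_pos": TCP position; "tcp_rot": TCP orientation; "ft_force": force on the tool from outside, world axes, zero at the start; "wrist_torque": the same for the moment, N m; "finger_gap": finger opening in mm.
Only numpy, scipy, OpenCV 4.12 (cv2) and the standard library are available. Lean on these libraries where they do the work, as an engineer would, in place of code of your own. Each camera call takes 0.05 s, during which the arm holds its last target. There are 200 camera calls.

## Working session

There is one attempt and no reset: what is moved stays moved. The work goes in short steps, Python scripts to look and compute and a tool call to move; the robot and the scene stay as the last step left them, time stands still between calls to the robot, and variables do not carry over. Pictures are saved under pics/ and viewed, about 8 in all and at most 12, crops included, and the job is handed in when it is done.

Besides the shell and the picture viewer there is one more tool, called by a JSON object that holds its "op" and its "data". drive_tool: Moves the arm, as the interface text tells. Its arguments: {"type":"object","properties":{"commands":{"type":"string"},"force":{"type":"number"}},"required":["commands"]}

```bash
mkdir -p pics; ls; python3 - <<'E'
from bench import r, imaging
import cv2
for n in("scene","top"):
    s=imaging.snapshot(n); cv2.imwrite(f"pics/{n}1.png",s["pixels"][:,:,::-1])
    print(n,s["fx"],s["fy"],s["cx"],s["cy"],s["world_from_camera"],[k for k in s])
print(r.sense())
E
```

```text
pics
scene 421.28179764171995 421.28179764171995 281.4452619820749 207.904616012602 [[ 4.86535769e-01 -6.36612499e-01  5.98337256e-01  1.21222492e+03]
 [ 8.73658044e-01  3.56199588e-01 -3.31426426e-01 -3.83441213e+02]
 [-2.13727934e-03  6.83992968e-01  7.29485471e-01  9.64002395e+02]
 [ 0.00000000e+00  0.00000000e+00  0.00000000e+00  1.00000000e+00]] ['pixels', 'fx', 'fy', 'cx', 'cy', 'world_from_camera']
top 519.8735077802257 519.8735077802257 269.5625524681961 204.39055206223085 [[-1.13536273e-01  9.72674542e-01 -2.02518516e-01  2.32921488e+02]
 [-9.93532601e-01 -1.11475868e-01  2.15893816e-02  1.10340116e+01]
 [-1.57648551e-03  2.03659926e-01  9.79040423e-01  1.68133274e+03]
 [ 0.00000000e+00  0.00000000e+00  0.00000000e+00  1.00000000e+00]] ['pixels', 'fx', 'fy', 'cx', 'cy', 'world_from_camera']
{'time': 0.1, 'joint_pos': array([ 6.11700350e+01,  7.51032163e+00,  8.53227015e+01, -2.68461946e-03,
        8.72634742e+01, -4.89376539e+00]), 'qd': array([ 0.03557989, -0.09093285, -0.11527957,  0.09771543,  0.03268234,
       -0.03913526]), 'joint_efforts': array([ 2.05156968e-03, -5.70943451e+01, -5.01947844e+01, -7.50628573e-07,
        7.87786092e-03,  4.91083517e-05]), 'tool_pos': array([243.24587019, 548.06400778, 302.9572785 ]), 'tcp_rot': array([-1.79903626e+02, -5.56047842e-03,  1.56063926e+02]), 'ft_force': array([-0.03852716, -0.22306059,  0.55302666]), 'wrist_torque': array([ 0.0089273 , -0.00356003,  0.00612518]), 'finger_gap': 85.74837176639984}
```

View pics/top1.png

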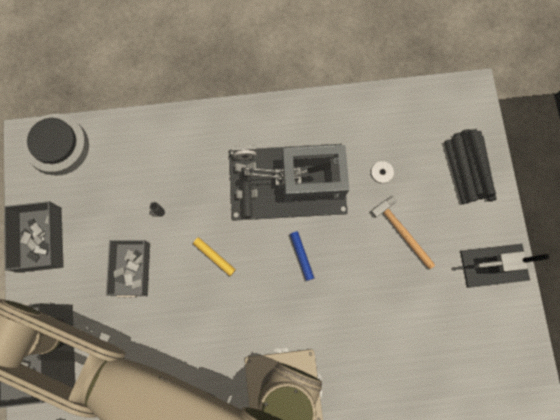

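View pics/scene1.png

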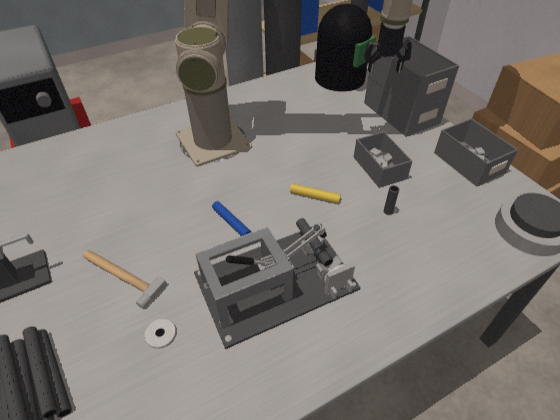

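The top view shows the fixture at about (290,180), the tube on its left at (247,195) and the flange at the image top (245,155). Next I'll look at enlarged crops to pick out corners.

```bash
python3 - <<'E'
import cv2
a=cv2.imread("pics/top1.png")[135:230,220:360]; cv2.imwrite("pics/topc.png",cv2.resize(a,None,fx=5.7,fy=5.7,interpolation=cv2.INTER_CUBIC))
a=cv2.imread("pics/scene1.png")[210:345,190:365]; cv2.imwrite("pics/scenec.png",cv2.resize(a,None,fx=4.4,fy=4.4,interpolation=cv2.INTER_CUBIC))
E
```

```text
(no output)
```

View pics/topc.png

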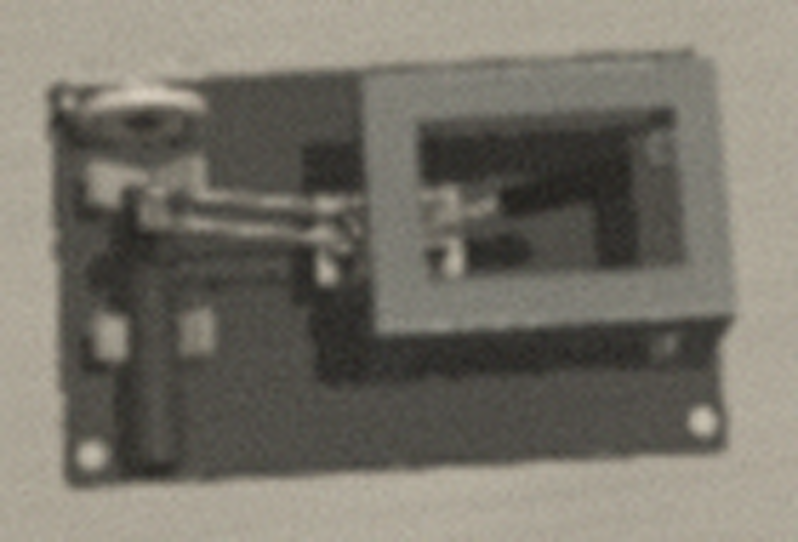

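View pics/scenec.png

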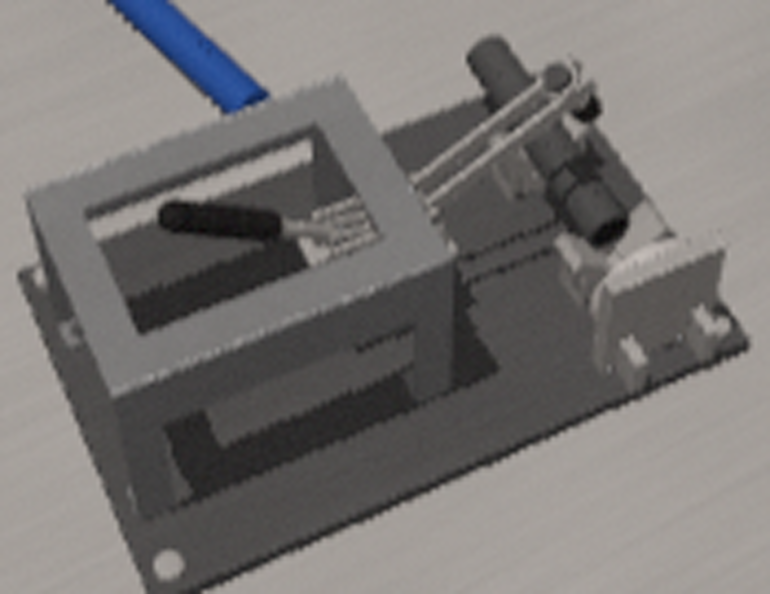

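```bash
cat > h.py <<'E'
from bench import r, imaging
import numpy as np
from scipy.optimize import least_squares
def F2W(p,q):
    c,s=np.cos(p[2]),np.sin(p[2]); q=np.asarray(q,float)
    return np.array([p[0]+c*q[0]-s*q[1],p[1]+s*q[0]+c*q[1],q[2]])
def proj(s,P):
    M=np.linalg.inv(s["world_from_camera"]); c=M[:3,:3]@P+M[:3,3]
    return np.array([s["cx"]+s["fx"]*c[0]/-c[2],s["cy"]+s["fy"]*-c[1]/-c[2]])
E
python3 - <<'E'
from h import *
S={n:imaging.snapshot(n) for n in("scene","top")}
T=lambda u,v:((u+.5)/5.7-.5+220,(v+.5)/5.7-.5+135)
C=lambda u,v:((u+.5)/4.4-.5+190,(v+.5)/4.4-.5+210)
D=[("top",q,T(*u)) for q,u in [((72,-12,145),(362,70)),((-72,-12,145),(377,335)),((72,-205,145),(718,57)),((-72,-205,145),(733,318)),((45,-40,145),(417,122)),((45,-180,145),(675,108)),((-45,-40,145),(430,278)),((-45,-180,145),(687,265)),((120,165,12),(53,88)),((-120,165,12),(68,487)),((-120,-215,12),(727,450))]]
D+=[("scene",q,C(*u)) for q,u in [((72,-12,145),(455,258)),((72,-205,145),(118,395)),((-72,-205,145),(28,192)),((-72,-12,145),(345,82)),((120,165,12),(748,340)),((120,-215,12),(150,596)),((-120,-215,12),(20,275))]]
f=lambda p:np.concatenate([proj(S[n],F2W(p,q))-u for n,q,u in D])
o=least_squares(f,[600,0,0],x_scale=[10,10,.05],loss='soft_l1'); p=o.x
print(p[:2],np.degrees(p[2])); print(np.round(f(p).reshape(-1,2),1).tolist())
np.save("fix.npy",p)
# tube ends, lever angle
for d in(15,20,25,30,35,40):
    e=80-d
    print(d,"far",np.round((proj(S["scene"],F2W(p,(e,110,55)))-[190,210])*4.4),"nearTop(z70)",np.round((proj(S["scene"],F2W(p,(e-160,110,70)))-[190,210])*4.4),"top nearcentre",np.round((proj(S["top"],F2W(p,(e-160,110,70)))-[220,135])*5.7))
for a in(.58,.66,.74,.82):
    print(a,[np.round((proj(S["scene"],F2W(p,(0,-50-L*np.cos(a),100+L*np.sin(a))))-[190,210])*4.4) for L in(43,125)],[np.round((proj(S["top"],F2W(p,(0,-50-L*np.cos(a),100+L*np.sin(a))))-[220,135])*5.7) for L in(43,125)])
for q in[(-90,110,55),(0,-110,145),(80,110,55)]: print(q,F2W(p,q).round(1))
E
```

```text
[652.31757177 -66.97867612] -3.3845065498394464
[[-0.5, 0.9], [-0.3, -0.2], [-0.6, -0.1], [0.8, -0.6], [-0.5, -0.3], [-0.4, -0.2], [-0.9, 0.7], [-0.1, 0.5], [-0.7, -0.8], [-0.5, -0.4], [0.1, -0.2], [-0.4, 0.2], [-1.7, 0.5], [-1.2, -0.4], [-0.7, -1.8], [0.4, 0.1], [0.5, 1.9], [-0.9, -1.1]]
15 far [628. 262.] nearTop(z70) [502.  61.] top nearcentre [152. 414.]
20 far [624. 256.] nearTop(z70) [499.  56.] top nearcentre [153. 423.]
25 far [619. 249.] nearTop(z70) [495.  51.] top nearcentre [153. 432.]
30 far [615. 243.] nearTop(z70) [491.  45.] top nearcentre [154. 441.]
35 far [611. 237.] nearTop(z70) [488.  40.] top nearcentre [154. 450.]
40 far [607. 231.] nearTop(z70) [484.  35.] top nearcentre [154. 458.]
0.58 [array([273., 231.]), array([148., 227.])] [array([500., 204.]), array([635., 175.])]
0.66 [array([276., 226.]), array([157., 214.])] [array([496., 203.]), array([626., 171.])]
0.74 [array([280., 222.]), array([168., 201.])] [array([493., 202.]), array([615., 168.])]
0.82 [array([284., 218.]), array([179., 188.])] [array([488., 201.]), array([603., 165.])]
(-90, 110, 55) [569.   48.1  55. ]
(0, -110, 145) [ 645.8 -176.8  145. ]
(80, 110, 55) [738.7  38.1  55. ]
```

The fixture is at world (652,-67) with yaw -3.4°, residuals within about 1 to 2 px. The tube gap is about 35–40 mm. I'm moving to a point behind the tube's near end with the fingers shut, jaws along fixture y.

{"op": "drive_tool", "data": {"commands": "0 0 -10 -4 -3.1 0 0;0 0 -20.6 -9 -7 0 0;0 0 -20.6 -14 -10.9 0 0;0 0 -20.6 -19 -14.8 0 0;0 0 -20.6 -24 -18.7 0 0;0 0 -20.6 -29 -22.5 0 0;0 0 -20.6 -34 -26.4 0 0;0 0 -20.6 -39 -30.3 0 0;0 0 -20.6 -43 -33.4 0 0;0 0 -20.6 -44.5 -34.6 0 0;0 0 -20.6 -44.5 -34.6 0 0;0 0 -20.6 -44.5 -34.6 0 0"}}

```text
time: 1.7
tool_pos: [509.2, 52.5, 303.4]
tcp_rot: [-180.0, -0.1, 176.7]
ft_force: [0.7, -1.1, -0.4]
finger_gap: 0.1
```

{"op": "drive_tool", "data": {"commands": "0 0 0 0 0 5 0;0 0 0 0 0 10 0;0 0 0 0 0 15 0;0 0 0 0 0 18 0;0 0 0 0 0 18.4 0;0 0 0 0 0 18.4 0"}}

```text
time: 2.45
tool_pos: [509.3, 53.3, 120.5]
tcp_rot: [-180.0, -0.0, 176.8]
ft_force: [0.4, -1.3, 0.9]
finger_gap: -0.1
```

```bash
python3 - <<'E'
from h import *
import cv2
p=np.load("fix.npy"); o=[]
s=imaging.snapshot("scene"); a=s["pixels"][:,:,::-1][195:300,240:380]; o.append(cv2.resize(a,None,fx=4,fy=4,interpolation=3))
s=imaging.snapshot("top"); a=s["pixels"][:,:,::-1][135:230,220:280]; o.append(cv2.resize(a,(240,380),interpolation=3))
o[1]=cv2.copyMakeBorder(o[1],0,40,0,0,0)
cv2.imwrite("pics/pre.png",np.hstack(o)); print(r.sense()["ft_force"])
E
```

```text
[-0.39775988 -0.79932672  0.72763868]
```

View pics/pre.png

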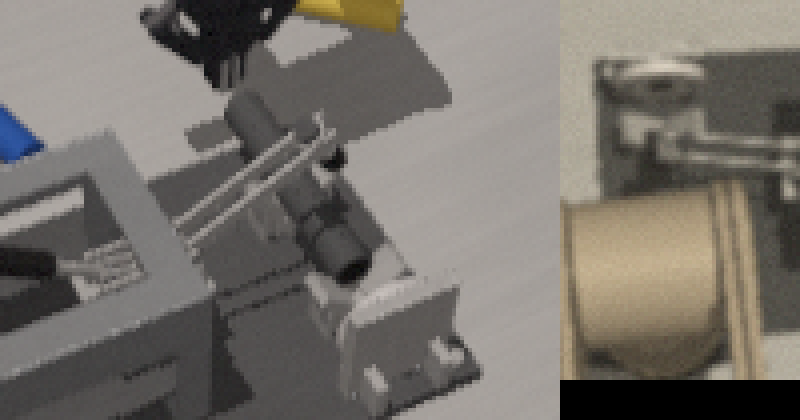

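The fingertips sit right behind the tube end, in line with its axis. Pushing now.

{"op": "drive_tool", "data": {"commands": "0 0 0 -0.5 -0.15 0 0;0 0 0 -1 -0.15 0 0;0 0 0 -1.5 -0.15 0 0;0 0 0 -2 -0.15 0 0;0 0 0 -2.4 -0.15 0 0;0 0 0 -2.8 -0.15 0 0;0 0 0 -3.2 -0.15 0 0;0 0 0 -3.6 -0.15 0 0;0 0 0 -4 -0.15 0 0;0 0 0 -4.4 -0.15 0 0;0 0 0 -4.7 -0.15 0 0;0 0 0 -5 -0.15 0 0"}}

```text
time: 4.05
tool_pos: [559.8, 48.5, 121.4]
tcp_rot: [-180.0, 0.1, 176.8]
ft_force: [-5.2, -1.1, 2.8]
finger_gap: -0.5
```

{"op": "drive_tool", "data": {"commands": "0 0 0 -0.1 0 0 0;0 0 0 -0.2 0 0 0;0 0 0 -0.3 0 0 0;0 0 0 -0.4 0 0 0;0 0 0 -0.4 0 0 0"}}

```text
time: 4.68
tool_pos: [563.9, 48.3, 121.2]
tcp_rot: [-180.0, 0.1, 176.8]
ft_force: [-2.9, 0.8, 1.0]
finger_gap: 0.1
```

{"op": "drive_tool", "data": {"commands": "0 0 0 -0.1 0 0 0;0 0 0 -0.2 0 0 0;0 0 0 -0.3 0 0 0;0 0 0 -0.4 0 0 0;0 0 0 -0.4 0 0 0"}}

```text
time: 5.3
tool_pos: [567.9, 48.1, 121.2]
tcp_rot: [-180.0, 0.1, 176.8]
ft_force: [-5.0, -0.3, 1.4]
finger_gap: -0.0
```

{"op": "drive_tool", "data": {"commands": "0 0 0 -0.1 0 0 0;0 0 0 -0.2 0 0 0;0 0 0 -0.2 0 0 0"}}

```text
time: 5.68
tool_pos: [568.3, 48.1, 120.9]
tcp_rot: [-180.0, -0.2, 176.8]
ft_force: [-13.9, -0.3, 9.1]
finger_gap: -0.2
```

{"op": "drive_tool", "data": {"commands": "0 0 0 -0.1 0 0 0;0 0 0 -0.2 0 0 0;0 0 0 -0.2 0 0 0"}}

```text
time: 6.05
tool_pos: [568.5, 48.1, 120.5]
tcp_rot: [-180.0, -0.5, 176.8]
ft_force: [-14.8, 0.2, 7.8]
finger_gap: 0.2
```

The tool stalled at fixture x ≈ -91 with the force jumping to 14 N, so the tube is butted. Backing off and up.

{"op": "drive_tool", "data": {"commands": "0 0 0 0.5 0 0 0;0 0 0 1.5 0 0 0;0 0 0 3 0 0 0;0 0 0 3 0 -4 0;0 0 0 3 0 -9 0;0 0 0 3 0 -14 0;0 0 0 3 0 -19 0;0 0 0 3 0 -20 0;0 0 0 3 0 -20 0"}}

```text
time: 7.18
tool_pos: [540.4, 49.9, 321.4]
tcp_rot: [-180.0, -0.3, 176.8]
ft_force: [0.0, 0.4, -0.7]
finger_gap: -0.1
```

```bash
python3 - <<'E'
from h import *
import cv2
p=np.load("fix.npy")
s=imaging.snapshot("scene"); a=s["pixels"][:,:,::-1][195:315,190:380]; cv2.imwrite("pics/butt.png",cv2.resize(a,None,fx=4.2,fy=4.2,interpolation=3))
t=r.sense()["tool_pos"]; R=np.array([[np.cos(p[2]),np.sin(p[2])],[-np.sin(p[2]),np.cos(p[2])]])
print("tcp in fixture",R@(t[:2]-p[:2]),t)
E
```

```text
tcp in fixture [-119.16901313  110.00223762] [539.85054984  49.86701251 319.7382015 ]
```

View pics/butt.png

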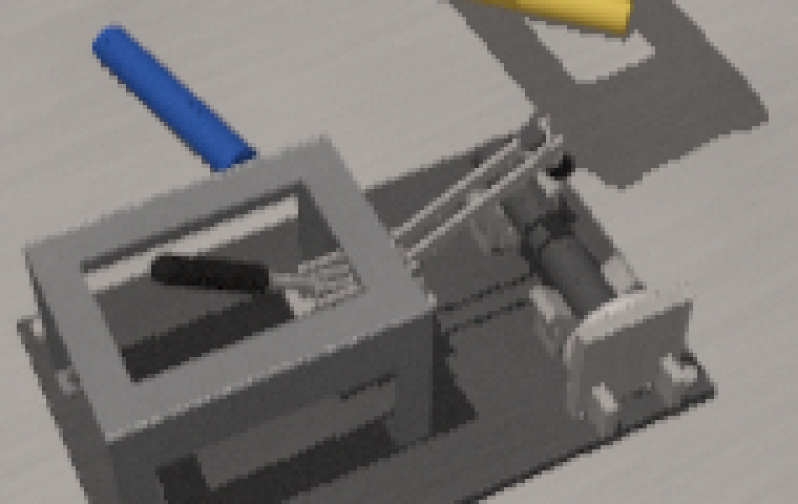

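The tube now disappears behind the flange rim at about (610,295), with no gap visible, and the lever is still raised. Moving above the window.

{"op": "drive_tool", "data": {"commands": "0 0 0 0 -5 0 0;0 0 0 0 -10 0 0;0 0 0 0 -15 0 0;0 0 0 -3 -20 0 0;0 0 0 -7 -22 0 0;0 0 0 -11 -22 0 0;0 0 0 -11.9 -22 0 0;0 0 0 -11.9 -22 0 0;0 0 0 -11.9 -22 0 0"}}

```text
time: 8.35
tool_pos: [645.4, -176.1, 318.3]
tcp_rot: [-180.0, -0.6, 176.8]
ft_force: [-0.1, -0.1, -0.1]
finger_gap: 0.2
```

```bash
python3 - <<'E'
from h import *
import cv2
p=np.load("fix.npy")
o=[]
s=imaging.snapshot("scene"); a=s["pixels"][:,:,::-1][195:315,170:320]; o.append(cv2.resize(a,None,fx=4,fy=4,interpolation=3))
t=r.sense(); q=t["tool_pos"]; R=np.array([[np.cos(p[2]),np.sin(p[2])],[-np.sin(p[2]),np.cos(p[2])]])
print("tcp in fixture",R@(q[:2]-p[:2]),q,t["tcp_rot"],t["ft_force"])
print("tip px",(proj(s,q-[0,0,73])-[170,195])*4)
cv2.imwrite("pics/above.png",o[0])
E
```

```text
tcp in fixture [  -0.38617812 -109.41516848] [ 645.47258565 -176.18020721  318.8598187 ] [-179.95747622   -0.52167957  176.78314644] [-1.07888108  0.3643924   0.22842986]
tip px [277.32687838 153.94885789]
```

View pics/above.png

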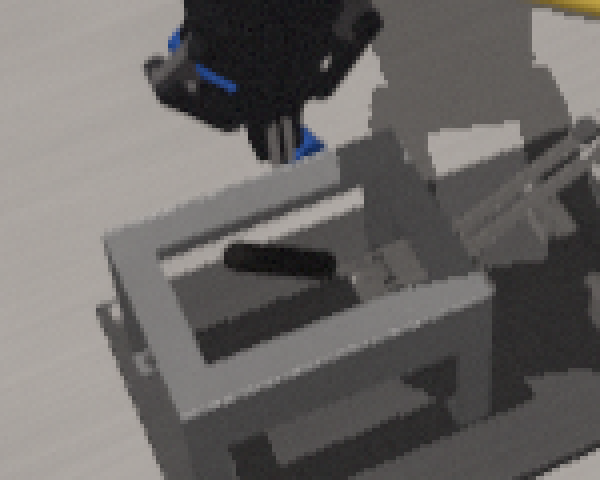

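The tip is where the projection puts it, over the grip and inside the window. Pressing down.

{"op": "drive_tool", "data": {"commands": "0 0 0 0 0 3 0;0 0 0 0 0 5 0;0 0 0 0 0 6.5 0;0 0 0 0 0 7.5 0;0 0 0 0 0 8.5 0;0 0 0 0 0 9.5 0;0 0 0 0 0 10.3 0;0 0 0 0 0 11 0;0 0 0 0 0 11 0"}}

```text
time: 9.52
tool_pos: [644.2, -176.1, 208.1]
tcp_rot: [-180.0, -0.6, 176.8]
ft_force: [0.2, 0.3, 0.9]
finger_gap: -0.5
```

{"op": "drive_tool", "data": {"commands": "0 0 0 0 0 0.5 0;0 0 0 0 0 1 0;0 0 0 0 0 1.5 0;0 0 0 0 0 1.8 0;0 0 0 0 0 2 0;0 0 0 0 0 2.2 0;0 0 0 0 0 2.2 0"}}

```text
time: 10.4
tool_pos: [644.2, -176.5, 186.2]
tcp_rot: [-180.0, -0.5, 176.8]
ft_force: [0.8, -3.0, 3.9]
finger_gap: 0.1
```

{"op": "drive_tool", "data": {"commands": "0 0 0 0 0 0.2 0;0 0 0 0 0 0.4 0;0 0 0 0 0 0.6 0;0 0 0 0 0 0.7 0;0 0 0 0 0 0.7 0"}}

```text
time: 11.02
tool_pos: [644.3, -176.6, 181.2]
tcp_rot: [-179.9, -0.5, 176.8]
ft_force: [-6.9, -1.3, 16.0]
finger_gap: 0.0
```

```bash
python3 - <<'E'
from h import *
import cv2
s=imaging.snapshot("scene"); a=s["pixels"][:,:,::-1][185:315,170:360]; cv2.imwrite("pics/press.png",cv2.resize(a,None,fx=4.2,fy=4.2,interpolation=3))
E
```

```text
(no output)
```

View pics/press.png

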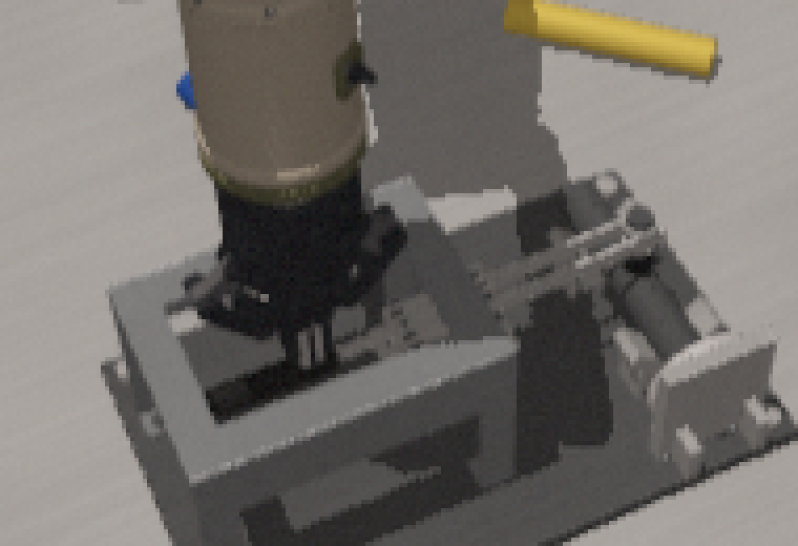

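The clamp arm is down with its foot on the tube at about (640,260). I'm pressing slightly further to confirm the lever is on its stop.

{"op": "drive_tool", "data": {"commands": "0 0 0 0 0 0.2 0;0 0 0 0 0 0.4 0;0 0 0 0 0 0.4 0"}}

```text
time: 11.45
tool_pos: [644.4, -176.6, 180.9]
tcp_rot: [-179.9, -0.4, 176.8]
ft_force: [-13.2, 1.4, 28.0]
finger_gap: -0.0
```

It's on a hard stop: 28 N with only 0.3 mm of motion, tip 108 mm above the bench. Lifting straight out.

{"op": "drive_tool", "data": {"commands": "0 0 0 0 0 -1 0;0 0 0 0 0 -3 0;0 0 0 0 0 -6 0;0 0 0 0 0 -10 0;0 0 0 0 0 -14 0;0 0 0 0 0 -14 0"}}

```text
time: 12.2
tool_pos: [647.0, -176.6, 326.5]
tcp_rot: [-179.8, -0.0, 176.8]
ft_force: [0.1, 0.1, 0.3]
finger_gap: -0.1
```

{"op": "drive_tool", "data": {"commands": "0 0 0 5 0 0 0;0 0 0 10 0 0 0;0 0 0 15 0 0 0;0 0 0 15 0 0 0;0 0 0 15 0 0 0"}}

```text
time: 12.82
tool_pos: [497.4, -168.1, 326.5]
tcp_rot: [-179.8, 0.0, 176.8]
ft_force: [0.3, -0.3, 0.1]
finger_gap: 0.2
```

```bash
python3 - <<'E'
from h import *
import cv2
p=np.load("fix.npy")
s=imaging.snapshot("scene"); a=s["pixels"][:,:,::-1][195:315,190:380]; cv2.imwrite("pics/end.png",cv2.resize(a,None,fx=4.2,fy=4.2,interpolation=3))
print([(proj(s,F2W(p,(0,-50-L,100)))-[190,195])*4.2 for L in(43,125)], r.sense()["ft_force"])
E
```

```text
[array([251.93271045, 311.07745816]), array([120.45253337, 362.49112175])] [ 0.32301677 -0.85488085 -0.22374994]
```

View pics/end.png

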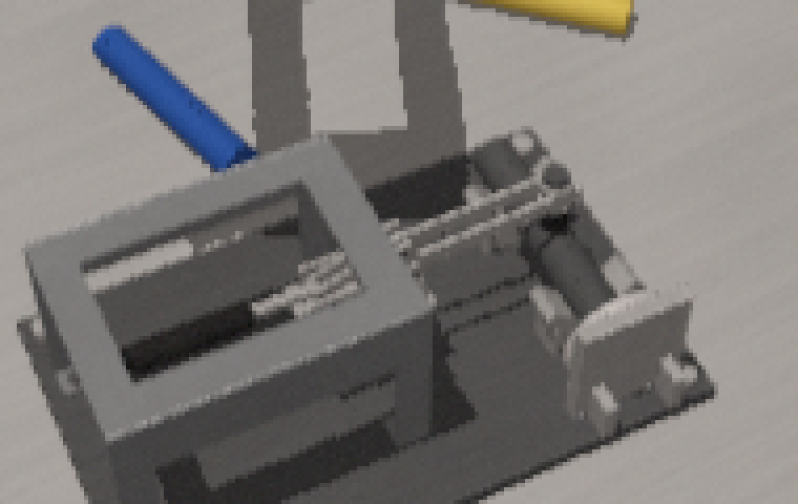

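The lever lies on its predicted home line, from (252,311) to (120,362). The foot is on the tube, and the tube still meets the flange at about (610,295).

```bash
python3 -c "
from bench import r
print(r.hand_in())"
```

```text
the job is handed in; nothing more can be done
None
```

The tube is butted against the flange and the clamp lever is pressed home. I handed the job in at about 13 s of the 51 s allowed, and no verdict was reported.

- **Tube push:** With the fingers shut I pushed the tube about 35–40 mm along its rests. The tool stopped at fixture x ≈ -91, where a butted tube should stop it, and the force jumped from 5 to 14 N. No gap showed in the picture afterwards.
- **Lever press:** I pressed straight down through the middle of the window. The lever hit a hard stop with 28 N at the tip, which stood 108 mm above the bench (109 mm is level).
- **Final checks:** After the fingers withdrew, the lever stayed on its predicted home line and the foot sat on the tube. The tube still met the flange in the last picture, and the wrist force was about zero, so the robot touches nothing. I saw no sign of contact with the cover, and the moves stayed clear of the bystanders.
- **Not measured directly:** I could not read the foot's force on the tube, and the final gap to the flange is judged only from the picture and the force stall. None of the checks failed or disagreed.

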